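# Take the front specimen jar from the gravity lane and stand it on the adjustable tray

## Task

Take the front specimen jar out of the sloped lane, letting the two jars behind it roll down to the stop and stay in the lane. Stand the jar you took upright, lid up, on the steel tray of the height-adjustable stand: feel for the tray and set it down gently so that it touches the tray before you let go, never drop or ram it. Leave the bottle, the slide box and the bowl where they are.

Things in the scene. Friction and masses are not known exactly. Their poses are not given: they have to be found in the camera images.
- rack: fixed aluminium gravity lane on steel legs. Origin on the bench under the foot of the front stop, on the lane's centre line; +x level along the lane from its low front end to its high rear end, z up. Floor 245 mm long, its top 60 mm above the bench at the origin and rising 7 degrees towards +x; 104 mm wide inside (y -52 to +52). Stop 18 mm high, side walls 16 mm, both 6 mm thick; open above.
- lane_front (a point): point where the axis of the jar resting at the stop lies (mid-length): 25.5 mm along +x from the rack's origin, 92 mm up. Jars lie across the lane, lids to the rack's +y, touching disc to disc, 26 mm free between neighbouring waists. When the front jar is lifted out, the others roll down by themselves. Axes as the rack's.
- lane_second (a point): point where the axis of the second jar in the lane lies: 83 mm along +x from the rack's origin, 99.5 mm up. A third rests at 141 mm, 107 mm up.
- jar_1: the front one, to be taken: spool-shaped jar, 96 mm long, ~0.22 kg: white waist (diameter 32, y -38 to +36 mm) between a white foot disc (diameter 58, 10 thick, -y end) and a ribbed black lid (diameter 58, 12 thick, +y end). Origin mid-length on the axis; +y points out of the lid. Lying, its lid points to the rack's +y; upright, its origin is 48 mm above what it stands on. Let go on its foot's edge, it settles upright if it leans under 15 degrees.
- jar_2: second: spool-shaped jar, 96 mm long, ~0.22 kg: white waist (diameter 32, y -38 to +36 mm) between a white foot disc (diameter 58, 10 thick, -y end) and a ribbed black lid (diameter 58, 12 thick, +y end). Origin mid-length on the axis; +y points out of the lid. 
- jar_3: third: spool-shaped jar, 96 mm long, ~0.22 kg: white waist (diameter 32, y -38 to +36 mm) between a white foot disc (diameter 58, 10 thick, -y end) and a ribbed black lid (diameter 58, 12 thick, +y end). Origin mid-length on the axis; +y points out of the lid. 
- stand: fixed height-adjustable stand: grey base plate 140 x 140 x 12 mm, a post, and on it a square steel tray, 180 x 180 mm outside, centred over and square to the base; tray rim 6 mm above its floor, 4 mm thick. Origin on the bench under its centre, z up. The post is clamped at an unknown height, not reported: the tray's floor is 55 to 100 mm above the bench, and stays firm under 40 N. Find it by touch.
- reagent_bottle: amber bottle, 64 mm diameter, 130 mm tall, loose; origin at the centre of its underside. Bystander.
- slide_box: wooden slide box, 100 x 80 x 34 mm, loose; origin at the centre of its underside. Bystander.
- steel_bowl: steel bowl, 90 mm across, 45 mm high, loose; origin at the centre of its underside. Bystander.
Things that resemble listed ones, but are neither listed nor needed, are in the scene too. Leave any purple or red look-alike of the jar_3 alone.

How it is judged:
By the outcome, as a careful person would: the job done as asked, in the order asked, and still so for the second after the job is handed in, with the robot touching nothing.
It also fails if it takes over 48 s, if anything falls off the work surface, if the arm or the gripper's body presses on something with over 40 N, if the wrist force passes 120 N, or if a joint passes its speed limit or range.

## Robot

A 6-joint arm with a two-finger parallel gripper is mounted at the origin on the work surface. World frame = base frame: x ahead of the robot, y to its left, z up, the work surface at z = 0. Lengths are in m, angles in rad, forces in N, time in s.
With the tool pointing down it reaches from about 0.325 to 0.775 m from the base axis. Payload 5.5 kg.
Tool frame: the origin (TCP) lies midway between the tips of the shut fingers; the grasp point (between the pads) lies 19 mm behind it; z points along the fingers, y is the line along which they close (so a half turn about z gives the same grasp; the last joint's range is limited). The gripper opens to 88 mm and grips with 3 to 60 N. Pads are 20 mm wide; open, the fingers measure 115 mm over their backs; the gripper's body (75 mm by 178 mm) begins 61 mm behind the grasp point.
Start: joints at [-1.275, 0.091, 1.231, -0, 1.82, -0.057], TCP at [0.207, -0.563, 0.223] pointing down, gripper open.
Joint ranges: [-2.87, 2.87], [-0.86, 2.18], [0.17, 2.46], [-1.51, 4.65], [0.06, 2.69], [-2.65, 2.65]. Speed limits (rad/s): [2.57, 2.57, 3.01, 3.14, 3.14, 3.14].

## Interface

Orientations are given as a 3x3 rotation matrix whose columns are the frame's x, y, z axes.
In Python, from workcell import observe, camera, camera_params, hand_in gives the robot as it stands. The module is installed in compiled form; this text tells all that it offers.
- The arm moves only by the tool send_rows, never from a script. Its argument "increments" is a list of rows, each an object of numbers: "rx", "ry", "rz": the turn, a rotation vector about the tool's x, y, z in degrees; "tx", "ty", "tz": the shift along the tool's x, y, z in cm; "claw": the gripper's target within -1 to 1 (fully open at 1, half-way at 0, shut at -1). In form: [{"rx": .., "ry": .., "rz": .., "tx": .., "ty": .., "tz": .., "claw": ..}, ...]. A call has 1 to 20 rows; each row is the pose to reach, as a shift and turn from the pose commanded when the call began, along the tool's axes at that moment; what a row does not reach only later rows make up. A row lasts 1/12 s, in which the tool goes at most 41.7 mm and 7.16 degrees, less where a joint would pass 70% of its speed; a pose out of reach is approached as far as the arm can. A call with a gripper value outside its range is refused whole. The fingers move at their own pace and stop on an object; "squeeze" is the grip in N (left out, the last holds). Time passes only in rows, so rows that repeat a pose let the fingers close. It gives the time, the measured TCP pose, the force, the opening and the grip force at its end, in the units of the state.
- observe(): the state, without advancing time (a new reading comes with each control period).
- camera(name): name is "side" or "top" or "wrist"; returns the picture (480x640x3 uint8, blue, green, red); there is no depth.
- camera_params(name): a dict with "vfov" (degrees; the focal length in pixels is half the picture's height over the tangent of half this angle, whatever the lens; pixels are square), "cx", "cy" (the principal point, pixels), "pose" (4x4, takes a point from camera to world coordinates); the wrist camera has in their place "T_tool_cam" (4x4, takes a point from camera to tool coordinates, whose origin is the TCP and whose axes are the flange's). Camera axes: x right, y down, z forward; pixel columns grow to the right and rows downward; lengths in m; the calibration is good to about 2 mm. A picture is of the moment at which its call begins: read the wrist's pose just before it. camera_params takes no time and is no camera call.
- hand_in(): hands the job in; it is judged then, once.
The state is a dict: "t": time; "joints": joint angles; "qd": joint speeds; "effort": joint torques, N m; "tcp_pos": TCP position; "orientation": TCP orientation; "force": force on the tool from outside, world axes, zero at the start; "ft_torque": the same for the moment, N m; "opening": finger opening in m; "gripper_force": force on a finger pad.
Only numpy, scipy, OpenCV 4.12 (cv2) and the standard library are available. Lean on these libraries where they do the work, as an engineer would, in place of code of your own. Each camera call takes 0.05 s, during which the arm holds its last target. There are 200 camera calls.

## Working session

There is one attempt and no reset: what is moved stays moved. The work goes in short steps, Python scripts to look and compute and a tool call to move; the robot and the scene stay as the last step left them, time stands still between calls to the robot, and variables do not carry over. Pictures are saved under pics/ and viewed, at most 10 in all, crops included, and the job is handed in when it is done.

Besides the shell and the picture viewer there is one more tool, called after "Request:" in YAML: its name, and indented under it one key for each argument. send_rows: Moves the arm, as the interface text tells. Its arguments: {"type":"object","properties":{"increments":{"type":"array","items":{"type":"object","properties":{"rx":{"type":"number"},"ry":{"type":"number"},"rz":{"type":"number"},"tx":{"type":"number"},"ty":{"type":"number"},"tz":{"type":"number"},"claw":{"type":"number"}}}},"squeeze":{"type":"number"}},"required":["increments"]}

```bash
mkdir -p pics; python3 - <<'E'
from workcell import *
import cv2,numpy as np
s=observe();print({k:np.round(v,3).tolist() for k,v in s.items()})
for n in("top","side"):
    cv2.imwrite(f"pics/{n}0.png",camera(n));p=camera_params(n);print(n,p['vfov'],p['cx'],p['cy'],np.round(p['pose'],4).tolist(),[k for k in p])
p=camera_params("wrist");print(p)
E
```

```text
{'t': 0.0, 'joints': [-1.275, 0.092, 1.232, -0.0, 1.82, -0.057], 'qd': [0.0, 0.001, -0.0, -0.002, -0.001, -0.0], 'effort': [-0.002, -44.645, -40.645, 0.07, 0.029, -0.0], 'tcp_pos': [0.207, -0.563, 0.221], 'orientation': [[0.938, 0.346, -0.001], [0.346, -0.938, 0.002], [0.0, -0.002, -1.0]], 'force': [-1.082, -0.928, -1.186], 'ft_torque': [0.017, -0.007, -0.007], 'gripper_force': 0.0, 'opening': 0.088}
top 47.32179312319499 319.77009016193534 239.97699687871605 [[-0.0049, -0.9808, 0.1949, 0.3859], [-1.0, 0.0065, 0.0073, -0.0102], [-0.0084, -0.1949, -0.9808, 1.2987], [0.0, 0.0, 0.0, 1.0]] ['vfov', 'cx', 'cy', 'pose']
side 49.64969110701066 321.7920809155472 237.23197625771988 [[-0.7123, -0.405, 0.5732, -0.2194], [-0.7015, 0.4359, -0.5638, 0.8323], [-0.0215, -0.8037, -0.5946, 0.96], [0.0, 0.0, 0.0, 1.0]] ['vfov', 'cx', 'cy', 'pose']
{'vfov': 63.06967017757533, 'cx': 320.1060878424965, 'cy': 240.34317788432742, 'T_tool_cam': array([[-6.60775290e-04, -9.65942578e-01, -2.58755676e-01,
         7.07612370e-02],
       [ 9.99999173e-01, -9.23877497e-04,  8.95199175e-04,
         9.91453665e-04],
       [-1.10376954e-03, -2.58754871e-01,  9.65942389e-01,
        -1.62790206e-01],
       [ 0.00000000e+00,  0.00000000e+00,  0.00000000e+00,
         1.00000000e+00]])}
```

View pics/top0.png

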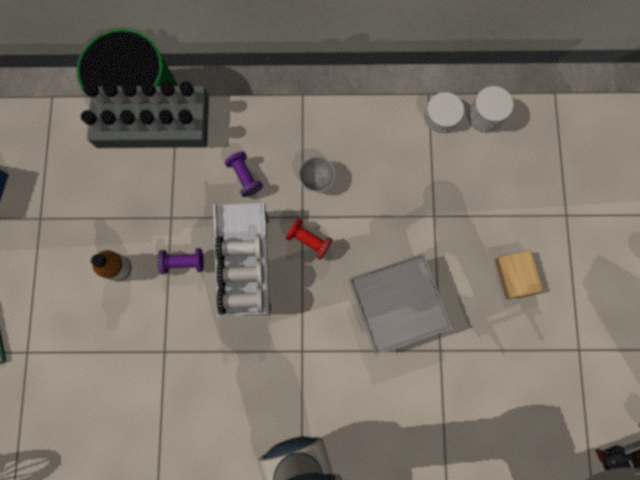

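View pics/side0.png

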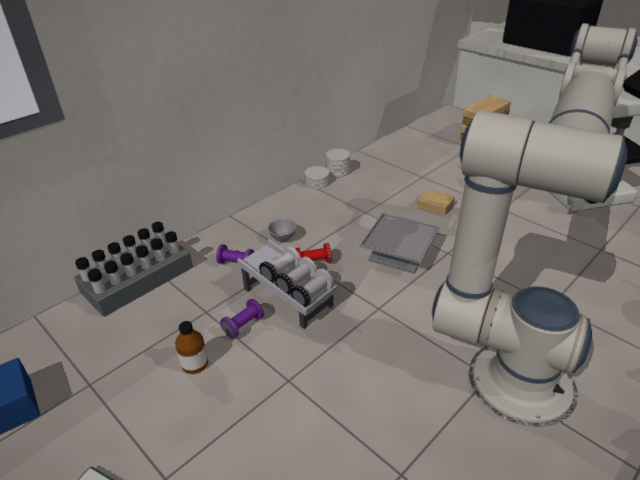

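Top view: the lane is at about (241,260), with white jars and black lids at rows 300, 272 and 246. The front jar is at row 300, at the lower end. The tray is at about (401,303). Look-alikes are two purple jars at (243,173) and (180,261) and a red one at (309,238); all three are off the lane. I'll confirm this in an enlarged crop.

```bash
python3 - <<'E'
import cv2
a=cv2.imread("pics/top0.png")[190:360,200:460]
cv2.imwrite("pics/c1.png",cv2.resize(a,None,fx=3,fy=3,interpolation=cv2.INTER_CUBIC))
E
```

```text
(no output)
```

View pics/c1.png

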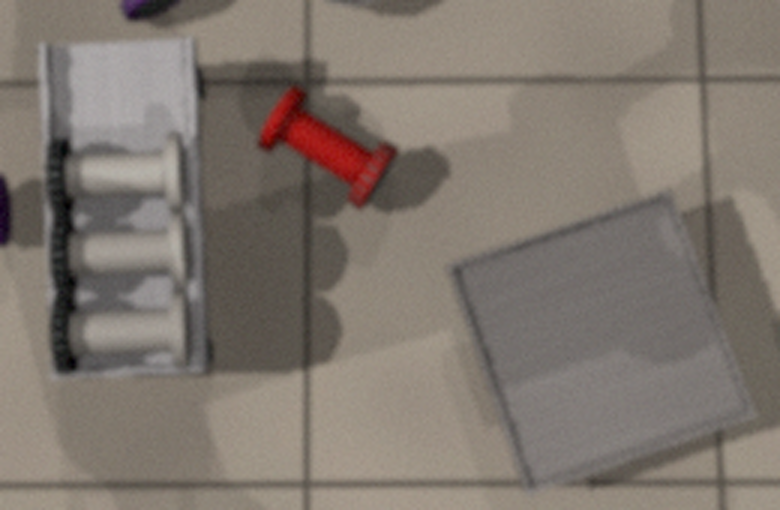

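```bash
cat > h.py <<'E'
from workcell import *
import numpy as np
def ray(n,u,v,pose=None):
    p=camera_params(n);f=240/np.tan(np.radians(p['vfov']/2))
    T=p['pose'] if pose is None else pose
    d=T[:3,:3]@np.array([(u-p['cx'])/f,(v-p['cy'])/f,1]);return T[:3,3],d
def at(n,u,v,z,pose=None):
    o,d=ray(n,u,v,pose);return o+d*(z-o[2])/d[2]
def wpose(s):
    T=np.eye(4);T[:3,:3]=s['orientation'];T[:3,3]=s['tcp_pos'];return T@camera_params('wrist')['T_tool_cam']
E
python3 - <<'E'
from h import *
c=lambda u,v,z:at('top',200+u/3,190+v/3,z)
np.set_printoptions(precision=4,suppress=True)
for u,v in((64,330),(180,328),(122,328)):print('jar',c(u,v,.092+.016*(u==122)))
for u,v,z in((42,43,.106),(193,40,.106),(55,375,.078),(207,370,.078)):print('rack',c(u,v,z))
for z in(.06,.08,.106):
    P=np.array([c(u,v,z) for u,v in((455,267),(668,197),(752,412),(530,487))])
    print(z,P.mean(0),[np.linalg.norm(P[i]-P[i-1]) for i in range(4)],np.degrees(np.arctan2(*(P[1]-P[0])[[1,0]])),np.degrees(np.arctan2(*(P[1]-P[2])[[1,0]])))
E
```

```text
jar [0.4925 0.2162 0.092 ]
jar [0.4934 0.131  0.092 ]
jar [0.4922 0.1711 0.108 ]
rack [0.7064 0.2366 0.106 ]
rack [0.7079 0.1231 0.106 ]
rack [0.4606 0.2244 0.078 ]
rack [0.4636 0.1121 0.078 ]
0.06 [ 0.4861 -0.1818  0.06  ] [np.float64(0.17177860236358822), np.float64(0.17161435676210748), np.float64(0.17167446666449415), np.float64(0.17478327374292668)] -72.11144325584807 18.90749461995749
0.08 [ 0.4845 -0.179   0.08  ] [np.float64(0.1690051099475401), np.float64(0.16884351621261198), np.float64(0.16890265559622566), np.float64(0.1719612686881177)] -72.11144325584809 18.907494619957514
0.106 [ 0.4824 -0.1754  0.106 ] [np.float64(0.16539956980667744), np.float64(0.16524142349826793), np.float64(0.16529930120747668), np.float64(0.16829266211686592)] -72.11144325584807 18.907494619957497
```

The crop confirms it: the front jar of the lane lies across it at about (241,299), with the white waist and black lid on the left (+y). It is the jar at the stop. I'll move above it.

Request:
send_rows:
  increments:
    - {"tx": 5,"ty": -5.6,"tz": -6,"rz": -7,"claw": 0}
    - {"tx": 52.3,"ty": -59.1,"tz": -6,"rz": -72,"claw": 0}
    - {"tx": 52.3,"ty": -59.1,"tz": -6,"rz": -72,"claw": 0}
    - {"tx": 52.3,"ty": -59.1,"tz": -6,"rz": -72,"claw": 0}
    - {"tx": 52.3,"ty": -59.1,"tz": -6,"rz": -72,"claw": 0}
    - {"tx": 52.3,"ty": -59.1,"tz": -6,"rz": -72,"claw": 0}
    - {"tx": 52.3,"ty": -59.1,"tz": -6,"rz": -72,"claw": 0}
    - {"tx": 52.3,"ty": -59.1,"tz": -6,"rz": -72,"claw": 0}
    - {"tx": 52.3,"ty": -59.1,"tz": -6,"rz": -72,"claw": 0}
    - {"tx": 52.3,"ty": -59.1,"tz": -6,"rz": -72,"claw": 0}
    - {"tx": 52.3,"ty": -59.1,"tz": -6,"rz": -72,"claw": 0}
    - {"tx": 52.3,"ty": -59.1,"tz": -6,"rz": -72,"claw": 0}
    - {"tx": 52.3,"ty": -59.1,"tz": -6,"rz": -72,"claw": 0}
    - {"tx": 52.3,"ty": -59.1,"tz": -6,"rz": -72,"claw": 0}
    - {"tx": 52.3,"ty": -59.1,"tz": -6,"rz": -72,"claw": 0}
    - {"tx": 52.3,"ty": -59.1,"tz": -6,"rz": -72,"claw": 0}
    - {"tx": 52.3,"ty": -59.1,"tz": -6,"rz": -72,"claw": 0}
    - {"tx": 52.3,"ty": -59.1,"tz": -6,"rz": -72,"claw": 0}
    - {"tx": 52.3,"ty": -59.1,"tz": -6,"rz": -72,"claw": 0}
    - {"tx": 52.3,"ty": -59.1,"tz": -6,"rz": -72,"claw": 0}

```text
invalid input
```

Request:
send_rows:
  increments:
    - {"rx": 0,"ry": 0,"rz": -7,"tx": 5,"ty": -5.6,"tz": -6,"claw": 0}
    - {"rx": 0,"ry": 0,"rz": -72,"tx": 52.3,"ty": -59.1,"tz": -6,"claw": 0}
    - {"rx": 0,"ry": 0,"rz": -72,"tx": 52.3,"ty": -59.1,"tz": -6,"claw": 0}
  squeeze: 20

```text
t: 0.35
tcp_pos: [0.2495, -0.4546, 0.2528]
orientation: [[0.746, 0.666, 0.0], [0.666, -0.746, -0.0], [0.0, 0.001, -1.0]]
force: [0.6, 0.0, 0.2]
opening: 0.0714
gripper_force: 0.0
```

Request:
send_rows:
  increments:
    - {"rx": 0,"ry": 0,"rz": -51,"tx": 60,"ty": -30.6,"tz": -2.7,"claw": 0}
    - {"rx": 0,"ry": 0,"rz": -51,"tx": 60,"ty": -30.6,"tz": -2.7,"claw": 0}
    - {"rx": 0,"ry": 0,"rz": -51,"tx": 60,"ty": -30.6,"tz": -2.7,"claw": 0}
    - {"rx": 0,"ry": 0,"rz": -51,"tx": 60,"ty": -30.6,"tz": -2.7,"claw": 0}
    - {"rx": 0,"ry": 0,"rz": -51,"tx": 60,"ty": -30.6,"tz": -2.7,"claw": 0}
    - {"rx": 0,"ry": 0,"rz": -51,"tx": 60,"ty": -30.6,"tz": -2.7,"claw": 0}
    - {"rx": 0,"ry": 0,"rz": -51,"tx": 60,"ty": -30.6,"tz": -2.7,"claw": 0}
    - {"rx": 0,"ry": 0,"rz": -51,"tx": 60,"ty": -30.6,"tz": -2.7,"claw": 0}
    - {"rx": 0,"ry": 0,"rz": -51,"tx": 60,"ty": -30.6,"tz": -2.7,"claw": 0}
    - {"rx": 0,"ry": 0,"rz": -51,"tx": 60,"ty": -30.6,"tz": -2.7,"claw": 0}
    - {"rx": 0,"ry": 0,"rz": -51,"tx": 60,"ty": -30.6,"tz": -2.7,"claw": 0}
    - {"rx": 0,"ry": 0,"rz": -51,"tx": 60,"ty": -30.6,"tz": -2.7,"claw": 0}
    - {"rx": 0,"ry": 0,"rz": -51,"tx": 60,"ty": -30.6,"tz": -2.7,"claw": 0}
    - {"rx": 0,"ry": 0,"rz": -51,"tx": 60,"ty": -30.6,"tz": -2.7,"claw": 0}
    - {"rx": 0,"ry": 0,"rz": -51,"tx": 60,"ty": -30.6,"tz": -2.7,"claw": 0}
    - {"rx": 0,"ry": 0,"rz": -51,"tx": 60,"ty": -30.6,"tz": -2.7,"claw": 0}
    - {"rx": 0,"ry": 0,"rz": -51,"tx": 60,"ty": -30.6,"tz": -2.7,"claw": 0}
    - {"rx": 0,"ry": 0,"rz": -51,"tx": 60,"ty": -30.6,"tz": -2.7,"claw": 0}
    - {"rx": 0,"ry": 0,"rz": -51,"tx": 60,"ty": -30.6,"tz": -2.7,"claw": 0}
    - {"rx": 0,"ry": 0,"rz": -51,"tx": 60,"ty": -30.6,"tz": -2.7,"claw": 0}
  squeeze: 20

```text
t: 2.02
tcp_pos: [0.4955, 0.1705, 0.2795]
orientation: [[-0.043, 0.999, -0.0], [0.999, 0.043, -0.001], [-0.0, -0.0, -1.0]]
force: [0.3, -0.5, -1.4]
opening: 0.0441
gripper_force: 0.0
```

```bash
python3 - <<'E'
from h import *
import cv2,json
s=observe();print({k:np.round(v,3).tolist() for k,v in s.items()})
np.save('w1.npy',wpose(s));cv2.imwrite("pics/w1.png",camera('wrist'))
E
```

```text
{'t': 2.017, 'joints': [0.267, -0.094, 1.314, -0.001, 1.921, 0.224], 'qd': [-0.014, -0.015, 0.002, 0.002, -0.002, 0.005], 'effort': [0.729, -35.215, -39.999, 0.118, -0.029, -0.001], 'tcp_pos': [0.495, 0.171, 0.279], 'orientation': [[-0.043, 0.999, -0.0], [0.999, 0.043, -0.001], [-0.0, -0.0, -1.0]], 'force': [0.31, -0.476, -1.386], 'ft_torque': [-0.033, -0.084, 0.012], 'gripper_force': 0.0, 'opening': 0.044}
```

View pics/w1.png

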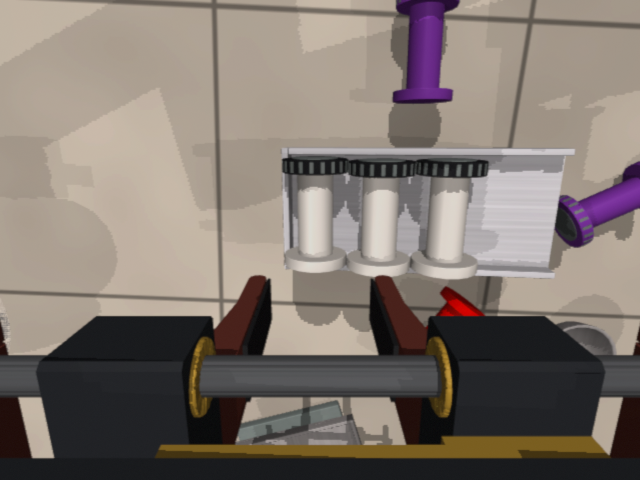

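Wrist view: the front jar's lid is at (315,166) and its foot at (316,259), with the waist edges at columns 298 and 333. The neighbours are at columns 380 and 447. The lane's inner front stop is at about column 288.

```bash
python3 - <<'E'
from h import *
np.set_printoptions(precision=4,suppress=True)
T=np.load('w1.npy')
for n,u,v,z in(('lidtop',315,160,.12),('lid',315,168,.092),('foot',316,259,.092),('waist',315.5,215,.095),('w2',380,215,.1025),('w3',447,215,.11),('railUL',284,150,.078),('railUR',574,151,.106),('railLL',285,271,.078),('railLR',553,275,.106),('stopin',291,210,.078)):
    print(n,at('wrist',u,v,z,T))
E
```

```text
lidtop [0.4898 0.2205 0.12  ]
lid [0.4897 0.2119 0.092 ]
foot [0.494  0.1276 0.092 ]
waist [0.4919 0.1703 0.095 ]
w2 [0.5489 0.1742 0.1025]
w3 [0.6055 0.1781 0.11  ]
railUL [0.4609 0.2257 0.078 ]
railUR [0.7063 0.2363 0.106 ]
railLL [0.464  0.1095 0.078 ]
railLR [0.7105 0.126  0.106 ]
stopin [0.4685 0.1707 0.078 ]
```

Request:
send_rows:
  increments:
    - {"rx": 0,"ry": -20,"rz": 0,"tx": 0.1,"ty": -0.35,"tz": 8,"claw": 0}
    - {"rx": 0,"ry": -20,"rz": 0,"tx": 0.1,"ty": -0.35,"tz": 8,"claw": 0}
    - {"rx": 0,"ry": -20,"rz": 0,"tx": 0.1,"ty": -0.35,"tz": 8,"claw": 0}
    - {"rx": 0,"ry": -20,"rz": 0,"tx": 0.1,"ty": -0.35,"tz": 10,"claw": 0}
    - {"rx": 0,"ry": -20,"rz": 0,"tx": 0.1,"ty": -0.35,"tz": 13,"claw": 0}
    - {"rx": 0,"ry": -20,"rz": 0,"tx": 0.1,"ty": -0.35,"tz": 15,"claw": 0}
    - {"rx": 0,"ry": -20,"rz": 0,"tx": 0.1,"ty": -0.35,"tz": 15,"claw": 0}
    - {"rx": 0,"ry": -20,"rz": 0,"tx": 0.1,"ty": -0.35,"tz": 15,"claw": 0}

```text
t: 2.73
tcp_pos: [0.4917, 0.171, 0.1292]
orientation: [[-0.04, 0.999, 0.013], [0.939, 0.042, -0.343], [-0.343, -0.002, -0.939]]
force: [-0.1, -0.0, -0.2]
opening: 0.044
gripper_force: 0.0
```

```bash
python3 - <<'E'
from h import *
import cv2
s=observe();print({k:np.round(v,4).tolist() for k,v in s.items() if k in('t','tcp_pos','orientation','force')})
T=wpose(s);im=camera('wrist');p=camera_params('wrist');f=240/np.tan(np.radians(p['vfov']/2))
R=s['orientation'];
cv2.imwrite("pics/w2.png",im)
np.save('w2.npy',T)
E
```

```text
{'t': 2.7333, 'tcp_pos': [0.4917, 0.171, 0.1292], 'orientation': [[-0.0404, 0.9991, 0.0131], [0.9385, 0.0424, -0.3426], [-0.3429, -0.0015, -0.9394]], 'force': [-0.0502, -0.0138, -0.2316]}
```

View pics/w2.png

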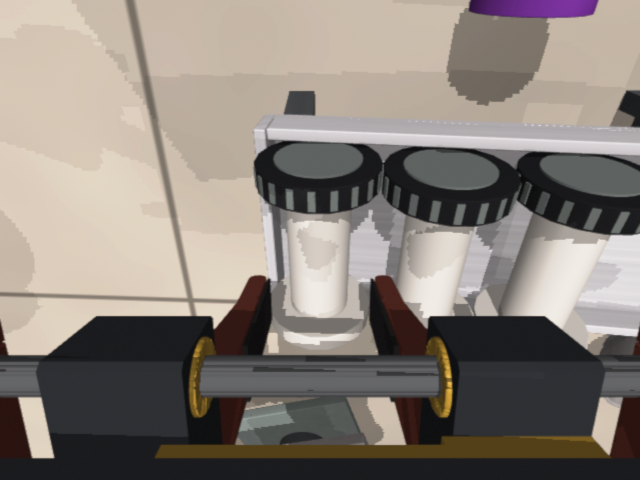

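Wrist view: the jar waist is at column 318, midway between the fingers (265 and 373). I'll descend straight down.

Request:
send_rows:
  increments:
    - {"rx": 0,"ry": 0,"rz": 0,"tx": 0.5,"ty": 0,"tz": 1.4,"claw": 0}
    - {"rx": 0,"ry": 0,"rz": 0,"tx": 0.9,"ty": 0,"tz": 2.4,"claw": 0}
    - {"rx": 0,"ry": 0,"rz": 0,"tx": 1.2,"ty": 0,"tz": 3.3,"claw": 0}
    - {"rx": 0,"ry": 0,"rz": 0,"tx": 1.4,"ty": 0,"tz": 3.9,"claw": 0}
    - {"rx": 0,"ry": 0,"rz": 0,"tx": 1.54,"ty": 0,"tz": 4.23,"claw": 0}
    - {"rx": 0,"ry": 0,"rz": 0,"tx": 1.54,"ty": 0,"tz": 4.23,"claw": 0}

```text
t: 3.28
tcp_pos: [0.4918, 0.1723, 0.0837]
orientation: [[-0.042, 0.999, 0.014], [0.939, 0.044, -0.342], [-0.342, -0.001, -0.94]]
force: [0.2, 0.4, 0.3]
opening: 0.044
gripper_force: 0.0
```

Request:
send_rows:
  increments:
    - {"rx": 0,"ry": 0,"rz": 0,"tx": 0,"ty": 0,"tz": 0,"claw": -0.6}
    - {"rx": 0,"ry": 0,"rz": 0,"tx": 0,"ty": 0,"tz": 0,"claw": -0.6}
    - {"rx": 0,"ry": 0,"rz": 0,"tx": 0,"ty": 0,"tz": 0,"claw": -0.6}
    - {"rx": 0,"ry": 0,"rz": 0,"tx": 0,"ty": 0,"tz": 0,"claw": -0.6}
    - {"rx": 0,"ry": 0,"rz": 0,"tx": 0,"ty": 0,"tz": 0,"claw": -0.6}
  squeeze: 25

```text
t: 3.7
tcp_pos: [0.492, 0.1727, 0.0848]
orientation: [[-0.042, 0.999, 0.015], [0.939, 0.044, -0.341], [-0.342, -0.0, -0.94]]
force: [-3.1, 0.1, 1.8]
opening: 0.0315
gripper_force: 25.0
```

Request:
send_rows:
  increments:
    - {"rx": 0,"ry": 0,"rz": 0,"tx": -0.27,"ty": 0,"tz": -0.75,"claw": -0.6}
    - {"rx": 0,"ry": 0,"rz": 0,"tx": -0.55,"ty": -0.2,"tz": -1.5,"claw": -0.6}
    - {"rx": 0,"ry": 0,"rz": 0,"tx": -0.85,"ty": -0.5,"tz": -2.35,"claw": -0.6}
    - {"rx": 0,"ry": 0,"rz": 0,"tx": -1.2,"ty": -0.9,"tz": -3.3,"claw": -0.6}
    - {"rx": 0,"ry": 0,"rz": 0,"tx": -1.7,"ty": -1.4,"tz": -4.7,"claw": -0.6}
    - {"rx": 0,"ry": 0,"rz": 0,"tx": -2.4,"ty": -2,"tz": -6.6,"claw": -0.6}
    - {"rx": 0,"ry": 0,"rz": 0,"tx": -3.4,"ty": -2,"tz": -9.4,"claw": -0.6}
    - {"rx": 0,"ry": 0,"rz": 0,"tx": -4.8,"ty": -2,"tz": -13.2,"claw": -0.6}
    - {"rx": 0,"ry": 0,"rz": 0,"tx": -4.8,"ty": -2,"tz": -13.2,"claw": -0.6}
    - {"rx": 0,"ry": 0,"rz": 0,"tx": -4.8,"ty": -2,"tz": -13.2,"claw": -0.6}
    - {"rx": 0,"ry": 0,"rz": 0,"tx": -4.8,"ty": -2,"tz": -13.2,"claw": -0.6}

```text
t: 4.62
tcp_pos: [0.4721, 0.1718, 0.225]
orientation: [[-0.041, 0.999, 0.016], [0.939, 0.044, -0.341], [-0.341, 0.001, -0.94]]
force: [-0.4, 0.2, -2.5]
opening: 0.0313
gripper_force: 25.0
```

```bash
python3 - <<'E'
from h import *
import cv2
s=observe();print({k:np.round(v,4).tolist() for k,v in s.items() if k in('t','tcp_pos','joints','force')})
a=camera('wrist');b=camera('side')[180:360,160:400]
cv2.imwrite("pics/w3.png",np.hstack([cv2.resize(a,(400,300)),cv2.resize(b,(400,300))]))
E
```

```text
{'t': 4.6167, 'joints': [0.4957, -0.0472, 1.4039, -0.3338, 1.9227, 0.3572], 'tcp_pos': [0.4721, 0.1718, 0.225], 'force': [-0.4201, 0.2499, -2.5299]}
```

View pics/w3.png

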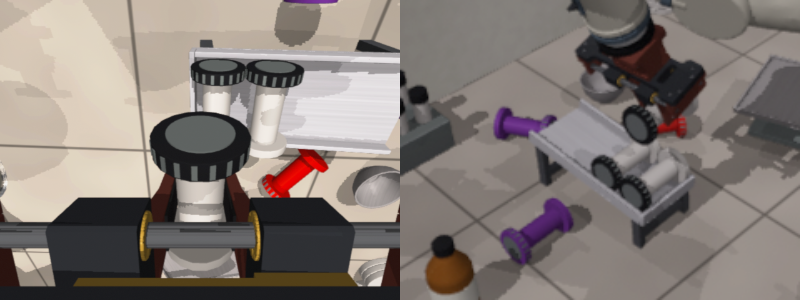

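The jar is held with its lid up-left in the view, and the other two have rolled down to the stop and are still in the lane. Next I'll check that the upright wrist pose is feasible.

```bash
cat > k.py <<'E'
from h import *
from scipy.spatial.transform import Rotation as Ro
from scipy.optimize import least_squares
S=[([-1.275,.0915,1.2315,0,1.82,-.057],[.207,-.563,.221]),([.267,-.094,1.314,-.001,1.921,.224],[.4955,.1705,.2795]),([.4957,-.0472,1.4039,-.3338,1.9227,.3572],[.4721,.1718,.225])]
def R(j,sg=1):return (Ro.from_euler('ZYZYZ',[j[0],j[1]+j[2],sg*j[3],j[4],j[5]]) *Ro.from_euler('Z',-np.pi/2)).as_matrix()
def fk(j,p):
    a1,H,L2,L3,a3,d=p;c=j[1]+j[2]
    r=a1+L2*np.sin(j[1])+L3*np.sin(c)-a3*np.cos(c);z=H+L2*np.cos(j[1])+L3*np.cos(c)+a3*np.sin(c)
    return np.array([r*np.cos(j[0]),r*np.sin(j[0]),z])+R(j)[:,2]*d
P0=np.array([0.0,.35,.4,.4,0,.3])
fit=least_squares(lambda p:np.concatenate([(fk(j,p)-t)*1000 for j,t in S]+[(p-P0)*3]),P0)
P=fit.x
lo=[-2.87,-.86,.17,-1.51,.06,-2.65];hi=[2.87,2.18,2.46,4.65,2.69,2.65]
def ik(Rt,t,q0):
    s=least_squares(lambda q:np.concatenate([(fk(q,P)-t)*10,(R(q)-Rt).ravel()]),q0,bounds=(lo,hi));return s.x,s.cost
def target(h,tilt=20):
    h,a=np.radians(h),np.radians(tilt);H=np.array([np.cos(h),np.sin(h),0]);Z=np.array([0,0,1])
    z=np.cos(a)*H-np.sin(a)*Z;x=np.cos(a)*Z+np.sin(a)*H;return np.column_stack([x,np.cross(z,x),z])
E
python3 - <<'E'
from k import *
np.set_printoptions(precision=3,suppress=True)
print(R(S[2][0])-0,R(S[2][0],-1),observe()['orientation'],sep='\n')
print(P,[fk(j,P)-t for j,t in S])
for h in(20,40,60,75,90,105):
    q,c=min((ik(target(h),np.array([.482,-.178,.15]),q0) for q0 in([-.4,.3,1.6,-.8,1.9,.3],[-.8,.3,1.6,-1,1.9,-.5],[-.8,.8,1.6,-.5,1.9,1])),key=lambda r:r[1]);print(h,q,c)
E
```

```text
Traceback (most recent call last):
  File "k.py", line 11, in <module>
    fit=least_squares(lambda p:np.concatenate([(fk(j,p)-t)*1000 for j,t in S]+[(p-P0)*3]),P0)
  File "k.py", line 11, in <lambda>
    fit=least_squares(lambda p:np.concatenate([(fk(j,p)-t)*1000 for j,t in S]+[(p-P0)*3]),P0)
                                                ~~^^^^^
  File "k.py", line 9, in fk
    return np.array([r*np.cos(j[0]),r*np.sin(j[0]),z])+R(j)[:,2]*d
                                                       ~^^^
  File "k.py", line 5, in R
    def R(j,sg=1):return (Ro.from_euler('ZYZYZ',[j[0],j[1]+j[2],sg*j[3],j[4],j[5]]) *Ro.from_euler('Z',-np.pi/2)).as_matrix()
                          ~~~~~~~~~~~~~^^^^^^^^^^^^^^^^^^^^^^^^^^^^^^^^^^^^^^^^^^^^
  File "scipy/spatial/transform/_rotation.pyx", line 1413, in scipy.spatial.transform._rotation.Rotation.from_euler
ValueError: Expected axis specification to be a non-empty string of upto 3 characters, got ZYZYZ
```

```bash
sed -i "s|^def R(.*|def R(j,sg=1):return (Ro.from_euler('ZYZ',[j[0],j[1]+j[2],sg*j[3]])*Ro.from_euler('YZ',[j[4],j[5]-np.pi/2])).as_matrix()|" k.py
cat > t.py <<'E'
from k import *
np.set_printoptions(precision=3,suppress=True)
print(R(S[2][0])-0,R(S[2][0],-1),observe()['orientation'],sep='\n')
print(P,[fk(j,P)-t for j,t in S])
for h in(20,40,60,75,90,105):
    q,c=min((ik(target(h),np.array([.482,-.178,.15]),q0) for q0 in([-.4,.3,1.6,-.8,1.9,.3],[-.8,.3,1.6,-1,1.9,-.5],[-.8,.8,1.6,-.5,1.9,1])),key=lambda r:r[1]);print(h,q,c)
E
python3 t.py
```

```text
[[ 0.041 -0.999  0.016]
 [-0.939 -0.044 -0.341]
 [ 0.341 -0.001 -0.94 ]]
[[ 0.194 -0.941 -0.277]
 [-0.946 -0.254  0.2  ]
 [-0.258  0.223 -0.94 ]]
[[-0.043  0.999  0.013]
 [ 0.938  0.044 -0.343]
 [-0.343 -0.003 -0.939]]
[ 0.033  0.114  0.455  0.483 -0.228  0.24 ] [array([-0.032, -0.01 ,  0.003]), array([ 0.009, -0.033, -0.001]), array([ 0.   , -0.   , -0.002])]
20 [-0.774 -0.088  2.031  1.591  1.066  2.65 ] 0.06204372195806037
40 [-0.828  0.055  1.848  1.379  1.435  2.65 ] 0.049717779546832624
60 [-0.803  0.181  1.655  1.209  1.735  2.65 ] 0.027689968034670862
75 [-0.757  0.27   1.516  1.104  1.94   2.65 ] 0.010988726521925618
90 [-0.697  0.356  1.389  1.018  2.134  2.65 ] 0.0006642007918968918
105 [-0.632  0.433  1.281  0.926  2.313  2.571] 4.682223962221656e-22
```

```bash
sed -i "s|j\[5\]-np.pi/2|j[5]+np.pi/2|; s|a1,H,L2,L3,a3,d=p|a1,H,L2,L3,a3,d,b=p|; s|np.array(\[r\*np.cos(j\[0\]),r\*np.sin(j\[0\]),z\])|np.array([r*np.cos(j[0])-b*np.sin(j[0]),r*np.sin(j[0])+b*np.cos(j[0]),z])|; s|,0,.3\])|,0,.3,0])|" k.py; python3 t.py
```

```text
[[-0.041  0.999  0.016]
 [ 0.939  0.044 -0.341]
 [-0.341  0.001 -0.94 ]]
[[-0.194  0.941 -0.277]
 [ 0.946  0.254  0.2  ]
 [ 0.258 -0.223 -0.94 ]]
[[-0.043  0.999  0.013]
 [ 0.938  0.044 -0.343]
 [-0.343 -0.003 -0.939]]
[-0.     0.155  0.373  0.559 -0.096  0.35   0.034] [array([0.   , 0.   , 0.001]), array([ 0., -0., -0.]), array([ 0., -0., -0.])]
20 [-1.133 -0.54   2.312  1.243  1.421 -0.161] 1.347303923600014e-25
40 [-1.112 -0.149  2.016  1.165  1.684 -0.362] 1.1004763702228666e-30
60 [-1.029  0.144  1.723  1.06   1.913 -0.478] 6.017980250385256e-23
75 [-0.949  0.327  1.509  0.981  2.078 -0.548] 5.7325304794686075e-31
90 [-0.859  0.485  1.306  0.898  2.239 -0.623] 1.6029619470401942e-26
105 [-0.763  0.622  1.118  0.801  2.395 -0.718] 2.238700967355723e-30
```

```bash
cat > go.py <<'E'
import sys
from k import *
np.set_printoptions(precision=3,suppress=True)
def plan(h,t,tilt=20):
    s=observe();R0=np.array(s['orientation']);Rt=target(h,tilt)
    print('rot deg',np.degrees(Ro.from_matrix(R0.T@Rt).as_rotvec()),'shift cm',100*R0.T@(np.array(t)-s['tcp_pos']))
    q,c=ik(Rt,np.array(t),[-.9,.2,1.6,1,2,-.5]);print(q,c)
if __name__=='__main__':plan(float(sys.argv[1]),eval(sys.argv[2]))
E
python3 go.py 70 [.487,-.17,.25]
```

```text
rot deg [-10.707  88.818  22.609] shift cm [-33.03    0.02    9.205]
[-0.963  0.165  1.511  1.094  2.097 -0.347] 1.3994584567878655e-18
```

Request:
send_rows:
  increments:
    - {"rx": -0.5,"ry": 4.4,"rz": 1.1,"tx": -1.6,"ty": 0,"tz": 0.2,"claw": -0.6}
    - {"rx": -1.1,"ry": 8.9,"rz": 2.3,"tx": -3.3,"ty": 0,"tz": 0.5,"claw": -0.6}
    - {"rx": -1.6,"ry": 13.3,"rz": 3.4,"tx": -5,"ty": 0,"tz": 0.8,"claw": -0.6}
    - {"rx": -2.1,"ry": 17.8,"rz": 4.5,"tx": -6.6,"ty": 0,"tz": 1.2,"claw": -0.6}
    - {"rx": -2.7,"ry": 22.2,"rz": 5.7,"tx": -8.3,"ty": 0,"tz": 1.7,"claw": -0.6}
    - {"rx": -3.2,"ry": 26.6,"rz": 6.8,"tx": -9.9,"ty": 0,"tz": 2.2,"claw": -0.6}
    - {"rx": -3.7,"ry": 31.1,"rz": 7.9,"tx": -11.6,"ty": 0,"tz": 2.7,"claw": -0.6}
    - {"rx": -4.3,"ry": 35.5,"rz": 9,"tx": -13.2,"ty": 0,"tz": 3.2,"claw": -0.6}
    - {"rx": -4.8,"ry": 40,"rz": 10.2,"tx": -14.9,"ty": 0,"tz": 3.7,"claw": -0.6}
    - {"rx": -5.4,"ry": 44.4,"rz": 11.3,"tx": -16.5,"ty": 0,"tz": 4.2,"claw": -0.6}
    - {"rx": -5.9,"ry": 48.9,"rz": 12.4,"tx": -18.2,"ty": 0,"tz": 4.8,"claw": -0.6}
    - {"rx": -6.4,"ry": 53.3,"rz": 13.6,"tx": -19.8,"ty": 0,"tz": 5.3,"claw": -0.6}
    - {"rx": -7,"ry": 57.7,"rz": 14.7,"tx": -21.5,"ty": 0,"tz": 5.8,"claw": -0.6}
    - {"rx": -7.5,"ry": 62.2,"rz": 15.8,"tx": -23.1,"ty": 0,"tz": 6.3,"claw": -0.6}
    - {"rx": -8,"ry": 66.6,"rz": 17,"tx": -24.8,"ty": 0,"tz": 6.8,"claw": -0.6}
    - {"rx": -8.6,"ry": 71.1,"rz": 18.1,"tx": -26.4,"ty": 0,"tz": 7.3,"claw": -0.6}
    - {"rx": -9.1,"ry": 75.5,"rz": 19.2,"tx": -28.1,"ty": 0,"tz": 7.8,"claw": -0.6}
    - {"rx": -9.6,"ry": 80,"rz": 20.3,"tx": -29.7,"ty": 0,"tz": 8.2,"claw": -0.6}
    - {"rx": -10.2,"ry": 84.4,"rz": 21.5,"tx": -31.4,"ty": 0,"tz": 8.7,"claw": -0.6}
    - {"rx": -10.7,"ry": 88.8,"rz": 22.6,"tx": -33,"ty": 0,"tz": 9.2,"claw": -0.6}
  squeeze: 25

```text
t: 6.38
tcp_pos: [0.4868, -0.1706, 0.2497]
orientation: [[0.117, 0.939, 0.323], [0.315, -0.344, 0.884], [0.942, -0.002, -0.336]]
force: [-0.2, 0.1, -2.1]
opening: 0.0314
gripper_force: 25.0
```

```bash
python3 go.py 70 [.487,-.17,.18]; python3 - <<'E'
from h import *
import cv2
s=observe();print({k:np.round(v,4).tolist() for k,v in s.items()})
a=camera('wrist');b=camera('side')[130:310,260:500]
cv2.imwrite("pics/w4.png",np.hstack([cv2.resize(a,(400,300)),cv2.resize(b,(400,300))]))
E
```

```text
rot deg [ 0.079 -0.336 -0.126] shift cm [-6.54   0.005  2.408]
[-0.963  0.227  1.571  1.036  2.038 -0.469] 8.8086257866439e-30
{'t': 6.3833, 'joints': [-0.9646, 0.1687, 1.5114, 1.098, 2.0975, -0.3472], 'qd': [-0.3703, 0.712, -0.2503, 0.6708, 0.3286, 0.0737], 'effort': [0.8504, -47.8426, -35.5416, 3.3872, 1.4992, -0.1599], 'tcp_pos': [0.4868, -0.1706, 0.2497], 'orientation': [[0.1171, 0.939, 0.3234], [0.3155, -0.3439, 0.8844], [0.9417, -0.0016, -0.3365]], 'force': [-0.1847, 0.0905, -2.0864], 'ft_torque': [-0.6497, 0.1573, -0.0134], 'gripper_force': 24.9996, 'opening': 0.0314}
```

View pics/w4.png

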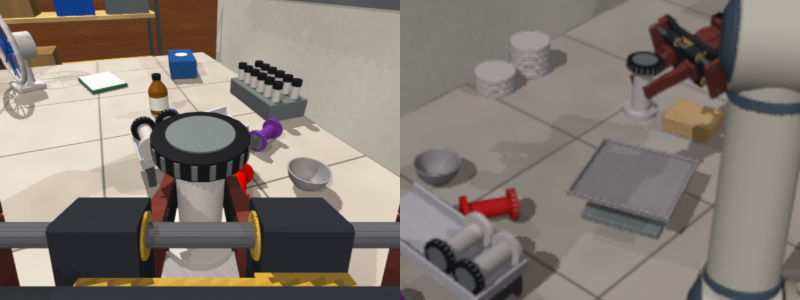

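The jar is upright with its lid up, above the tray. The lane holds the other two jars. I'll lower it to just above the highest possible tray level, then feel down.

Request:
send_rows:
  increments:
    - {"rx": 0,"ry": 0,"rz": 0,"tx": -1.5,"ty": 0,"tz": 0.6,"claw": -0.6}
    - {"rx": 0,"ry": 0,"rz": 0,"tx": -3.5,"ty": 0,"tz": 1.3,"claw": -0.6}
    - {"rx": 0,"ry": 0,"rz": 0,"tx": -5.5,"ty": 0,"tz": 2,"claw": -0.6}
    - {"rx": 0,"ry": 0,"rz": 0,"tx": -7.2,"ty": 0,"tz": 2.6,"claw": -0.6}
    - {"rx": 0,"ry": 0,"rz": 0,"tx": -8,"ty": 0,"tz": 2.9,"claw": -0.6}
    - {"rx": 0,"ry": 0,"rz": 0,"tx": -8,"ty": 0,"tz": 2.9,"claw": -0.6}
    - {"rx": 0,"ry": 0,"rz": 0,"tx": -8,"ty": 0,"tz": 2.9,"claw": -0.6}
    - {"rx": 0,"ry": 0,"rz": 0,"tx": -8,"ty": 0,"tz": 2.9,"claw": -0.6}

```text
t: 7.15
tcp_pos: [0.4877, -0.1695, 0.1674]
orientation: [[0.113, 0.94, 0.322], [0.322, -0.341, 0.883], [0.94, 0.004, -0.342]]
force: [-0.3, 0.9, -1.5]
opening: 0.0316
gripper_force: 25.0
```

```bash
python3 - <<'E'
from h import *
import cv2
s=observe();print({k:np.round(v,4).tolist() for k,v in s.items() if k in('t','tcp_pos','force','orientation')})
b=camera('side')[160:280,330:490];c=camera('top')[230:380,330:530]
cv2.imwrite("pics/w5.png",np.hstack([cv2.resize(b,(400,300)),cv2.resize(c,(400,300))]))
E
```

```text
{'t': 7.15, 'tcp_pos': [0.4877, -0.1695, 0.1674], 'orientation': [[0.1133, 0.9399, 0.3222], [0.3222, -0.3415, 0.8829], [0.9399, 0.0038, -0.3415]], 'force': [-0.2667, 0.9191, -1.4742]}
```

View pics/w5.png

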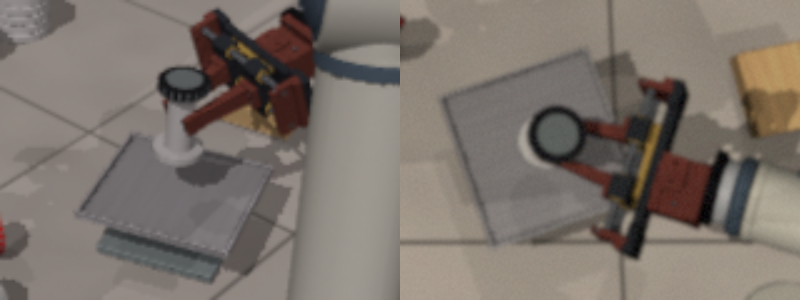

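The jar is over the tray with clear surroundings. Its foot lands a little right of the tray centre in the top view, well inside. I'll triangulate the tray centre for a rough height, to shorten the feeling phase.

```bash
python3 - <<'E'
from h import *
a=np.array([(384,214),(438.8,227.2),(414.8,264.8),(362,245.2)]);b=np.array([(351.7,279),(422.7,255.7),(450.7,327.3),(376.7,352.3)])
def x(c):  # crossing of diagonals
    h=lambda p:np.append(p,1);l=np.cross(np.cross(h(c[0]),h(c[2])),np.cross(h(c[1]),h(c[3])));return l[:2]/l[2]
o1,d1=ray('side',*x(a));o2,d2=ray('top',*x(b))
k=np.linalg.lstsq(np.c_[d1,-d2],o2-o1,rcond=None)[0];print(o1+d1*k[0],o2+d2*k[1])
E
```

```text
[ 0.49197685 -0.17900271  0.05469137] [ 0.48730377 -0.18236543  0.05477586]
```

Request:
send_rows:
  increments:
    - {"rx": 0,"ry": 0,"rz": 0,"tx": -0.38,"ty": 0,"tz": 0.14,"claw": -0.6}
    - {"rx": 0,"ry": 0,"rz": 0,"tx": -0.75,"ty": 0,"tz": 0.27,"claw": -0.6}
    - {"rx": 0,"ry": 0,"rz": 0,"tx": -1.13,"ty": 0,"tz": 0.41,"claw": -0.6}
    - {"rx": 0,"ry": 0,"rz": 0,"tx": -1.5,"ty": 0,"tz": 0.55,"claw": -0.6}
    - {"rx": 0,"ry": 0,"rz": 0,"tx": -1.5,"ty": 0,"tz": 0.55,"claw": -0.6}
    - {"rx": 0,"ry": 0,"rz": 0,"tx": -1.5,"ty": 0,"tz": 0.55,"claw": -0.6}

```text
t: 7.75
tcp_pos: [0.4874, -0.1694, 0.1498]
orientation: [[0.115, 0.94, 0.322], [0.32, -0.342, 0.884], [0.94, 0.001, -0.34]]
force: [0.3, 0.8, -2.1]
opening: 0.0318
gripper_force: 25.0
```

Request:
send_rows:
  increments:
    - {"rx": 0,"ry": 0,"rz": 0,"tx": -0.3,"ty": 0,"tz": 0.11,"claw": -0.6}
    - {"rx": 0,"ry": 0,"rz": 0,"tx": -0.6,"ty": 0,"tz": 0.22,"claw": -0.6}
    - {"rx": 0,"ry": 0,"rz": 0,"tx": -0.9,"ty": 0,"tz": 0.33,"claw": -0.6}
    - {"rx": 0,"ry": 0,"rz": 0,"tx": -1.2,"ty": 0,"tz": 0.43,"claw": -0.6}
    - {"rx": 0,"ry": 0,"rz": 0,"tx": -1.2,"ty": 0,"tz": 0.43,"claw": -0.6}

```text
t: 8.17
tcp_pos: [0.4873, -0.1694, 0.1366]
orientation: [[0.116, 0.94, 0.322], [0.32, -0.342, 0.884], [0.94, 0.001, -0.34]]
force: [0.1, 0.2, -2.0]
opening: 0.031
gripper_force: 25.0
```

Request:
send_rows:
  increments:
    - {"rx": 0,"ry": 0,"rz": 0,"tx": -0.15,"ty": 0,"tz": 0.05,"claw": -0.6}
    - {"rx": 0,"ry": 0,"rz": 0,"tx": -0.3,"ty": 0,"tz": 0.11,"claw": -0.6}
    - {"rx": 0,"ry": 0,"rz": 0,"tx": -0.45,"ty": 0,"tz": 0.16,"claw": -0.6}
    - {"rx": 0,"ry": 0,"rz": 0,"tx": -0.6,"ty": 0,"tz": 0.22,"claw": -0.6}
    - {"rx": 0,"ry": 0,"rz": 0,"tx": -0.6,"ty": 0,"tz": 0.22,"claw": -0.6}

```text
t: 8.58
tcp_pos: [0.4875, -0.1695, 0.1307]
orientation: [[0.115, 0.94, 0.322], [0.32, -0.342, 0.883], [0.94, 0.002, -0.34]]
force: [0.3, 0.1, -2.8]
opening: 0.0315
gripper_force: 25.0
```

Request:
send_rows:
  increments:
    - {"rx": 0,"ry": 0,"rz": 0,"tx": -0.12,"ty": 0,"tz": 0.04,"claw": -0.6}
    - {"rx": 0,"ry": 0,"rz": 0,"tx": -0.25,"ty": 0,"tz": 0.09,"claw": -0.6}
    - {"rx": 0,"ry": 0,"rz": 0,"tx": -0.38,"ty": 0,"tz": 0.14,"claw": -0.6}
    - {"rx": 0,"ry": 0,"rz": 0,"tx": -0.5,"ty": 0,"tz": 0.18,"claw": -0.6}
    - {"rx": 0,"ry": 0,"rz": 0,"tx": -0.5,"ty": 0,"tz": 0.18,"claw": -0.6}

```text
t: 9.0
tcp_pos: [0.4875, -0.1695, 0.1254]
orientation: [[0.115, 0.94, 0.322], [0.32, -0.342, 0.883], [0.94, 0.002, -0.34]]
force: [-0.3, 1.0, -1.4]
opening: 0.0313
gripper_force: 25.0
```

Request:
send_rows:
  increments:
    - {"rx": 0,"ry": 0,"rz": 0,"tx": -0.1,"ty": 0,"tz": 0.04,"claw": -0.6}
    - {"rx": 0,"ry": 0,"rz": 0,"tx": -0.2,"ty": 0,"tz": 0.07,"claw": -0.6}
    - {"rx": 0,"ry": 0,"rz": 0,"tx": -0.3,"ty": 0,"tz": 0.11,"claw": -0.6}
    - {"rx": 0,"ry": 0,"rz": 0,"tx": -0.4,"ty": 0,"tz": 0.14,"claw": -0.6}
    - {"rx": 0,"ry": 0,"rz": 0,"tx": -0.4,"ty": 0,"tz": 0.14,"claw": -0.6}

```text
t: 9.42
tcp_pos: [0.4875, -0.1695, 0.1212]
orientation: [[0.115, 0.94, 0.322], [0.32, -0.342, 0.883], [0.94, 0.002, -0.34]]
force: [-0.7, -0.2, -2.8]
opening: 0.0318
gripper_force: 25.0
```

Request:
send_rows:
  increments:
    - {"rx": 0,"ry": 0,"rz": 0,"tx": -0.1,"ty": 0,"tz": 0.04,"claw": -0.6}
    - {"rx": 0,"ry": 0,"rz": 0,"tx": -0.2,"ty": 0,"tz": 0.07,"claw": -0.6}
    - {"rx": 0,"ry": 0,"rz": 0,"tx": -0.3,"ty": 0,"tz": 0.11,"claw": -0.6}
    - {"rx": 0,"ry": 0,"rz": 0,"tx": -0.4,"ty": 0,"tz": 0.14,"claw": -0.6}
    - {"rx": 0,"ry": 0,"rz": 0,"tx": -0.4,"ty": 0,"tz": 0.14,"claw": -0.6}

```text
t: 9.83
tcp_pos: [0.4875, -0.1696, 0.117]
orientation: [[0.115, 0.94, 0.322], [0.32, -0.342, 0.883], [0.94, 0.002, -0.34]]
force: [1.1, -0.1, -1.1]
opening: 0.0316
gripper_force: 25.0
```

Request:
send_rows:
  increments:
    - {"rx": 0,"ry": 0,"rz": 0,"tx": -0.08,"ty": 0,"tz": 0.03,"claw": -0.6}
    - {"rx": 0,"ry": 0,"rz": 0,"tx": -0.16,"ty": 0,"tz": 0.06,"claw": -0.6}
    - {"rx": 0,"ry": 0,"rz": 0,"tx": -0.24,"ty": 0,"tz": 0.09,"claw": -0.6}
    - {"rx": 0,"ry": 0,"rz": 0,"tx": -0.3,"ty": 0,"tz": 0.11,"claw": -0.6}
    - {"rx": 0,"ry": 0,"rz": 0,"tx": -0.3,"ty": 0,"tz": 0.11,"claw": -0.6}

```text
t: 10.25
tcp_pos: [0.4875, -0.1696, 0.1139]
orientation: [[0.115, 0.94, 0.322], [0.321, -0.342, 0.883], [0.94, 0.002, -0.34]]
force: [0.6, 0.2, -1.4]
opening: 0.0317
gripper_force: 25.0
```

Request:
send_rows:
  increments:
    - {"rx": 0,"ry": 0,"rz": 0,"tx": -0.08,"ty": 0,"tz": 0.03,"claw": -0.6}
    - {"rx": 0,"ry": 0,"rz": 0,"tx": -0.16,"ty": 0,"tz": 0.06,"claw": -0.6}
    - {"rx": 0,"ry": 0,"rz": 0,"tx": -0.24,"ty": 0,"tz": 0.09,"claw": -0.6}
    - {"rx": 0,"ry": 0,"rz": 0,"tx": -0.3,"ty": 0,"tz": 0.11,"claw": -0.6}
    - {"rx": 0,"ry": 0,"rz": 0,"tx": -0.3,"ty": 0,"tz": 0.11,"claw": -0.6}

```text
t: 10.67
tcp_pos: [0.4875, -0.1696, 0.1107]
orientation: [[0.115, 0.94, 0.322], [0.32, -0.342, 0.883], [0.94, 0.002, -0.34]]
force: [-0.1, 0.4, -1.4]
opening: 0.0313
gripper_force: 25.0
```

Request:
send_rows:
  increments:
    - {"rx": 0,"ry": 0,"rz": 0,"tx": -0.08,"ty": 0,"tz": 0.03,"claw": -0.6}
    - {"rx": 0,"ry": 0,"rz": 0,"tx": -0.16,"ty": 0,"tz": 0.06,"claw": -0.6}
    - {"rx": 0,"ry": 0,"rz": 0,"tx": -0.24,"ty": 0,"tz": 0.09,"claw": -0.6}
    - {"rx": 0,"ry": 0,"rz": 0,"tx": -0.24,"ty": 0,"tz": 0.09,"claw": -0.6}

```text
t: 11.0
tcp_pos: [0.4877, -0.1696, 0.1094]
orientation: [[0.113, 0.94, 0.322], [0.32, -0.341, 0.884], [0.941, 0.003, -0.339]]
force: [-0.2, 0.2, 4.5]
opening: 0.0312
gripper_force: 25.0
```

Contact: force z went from -1.5 to +4.5 N and the descent stopped, so the tray floor is at about 0.060 m. I'll release and back off along the fingers.

Request:
send_rows:
  increments:
    - {"rx": 0,"ry": 0,"rz": 0,"tx": 0.05,"ty": 0,"tz": 0,"claw": -0.2}
    - {"rx": 0,"ry": 0,"rz": 0,"tx": 0.05,"ty": 0,"tz": 0,"claw": -0.1}
    - {"rx": 0,"ry": 0,"rz": 0,"tx": 0.05,"ty": 0,"tz": 0,"claw": 0.1}
    - {"rx": 0,"ry": 0,"rz": 0,"tx": 0.05,"ty": 0,"tz": 0,"claw": 0.3}
    - {"rx": 0,"ry": 0,"rz": 0,"tx": 0.05,"ty": 0,"tz": 0,"claw": 0.4}
    - {"rx": 0,"ry": 0,"rz": 0,"tx": 0.05,"ty": 0,"tz": 0,"claw": 0.4}

```text
t: 11.5
tcp_pos: [0.4876, -0.1694, 0.1086]
orientation: [[0.115, 0.94, 0.322], [0.321, -0.342, 0.883], [0.94, 0.002, -0.341]]
force: [-0.4, 0.3, -0.1]
opening: 0.0606
gripper_force: 0.0
```

Request:
send_rows:
  increments:
    - {"rx": 0,"ry": 0,"rz": 0,"tx": 0,"ty": 0,"tz": -0.5,"claw": 0.4}
    - {"rx": 0,"ry": 0,"rz": 0,"tx": 0,"ty": 0,"tz": -1.5,"claw": 0.4}
    - {"rx": 0,"ry": 0,"rz": 0,"tx": 0,"ty": 0,"tz": -3,"claw": 0.4}
    - {"rx": 0,"ry": 0,"rz": 0,"tx": 0,"ty": 0,"tz": -5,"claw": 0.4}
    - {"rx": 0,"ry": 0,"rz": 0,"tx": 0,"ty": 0,"tz": -7.5,"claw": 0.4}
    - {"rx": 0,"ry": 0,"rz": 0,"tx": 0,"ty": 0,"tz": -10,"claw": 0.4}
    - {"rx": 0,"ry": 0,"rz": 0,"tx": 0,"ty": 0,"tz": -12,"claw": 0.4}
    - {"rx": 0,"ry": 0,"rz": 0,"tx": 0,"ty": 0,"tz": -12,"claw": 0.4}
    - {"rx": 0,"ry": 0,"rz": 0,"tx": 0,"ty": 0,"tz": -12,"claw": 0.4}

```text
t: 12.25
tcp_pos: [0.4487, -0.2769, 0.1499]
orientation: [[0.115, 0.939, 0.324], [0.321, -0.344, 0.882], [0.94, 0.003, -0.341]]
force: [0.7, 0.1, 0.0]
opening: 0.0618
gripper_force: 0.0
```

```bash
python3 - <<'E'
from h import *
import cv2
s=observe();print({k:np.round(v,4).tolist() for k,v in s.items() if k in('t','tcp_pos','force','qd')})
b=camera('side')[170:350,140:500];c=camera('top')[90:390,60:560]
cv2.imwrite("pics/w6.png",np.vstack([cv2.resize(b,(600,300)),cv2.resize(c,(600,300))]))
E
```

```text
{'t': 12.25, 'qd': [0.027, -0.0087, 0.043, 0.0004, -0.0098, -0.0013], 'tcp_pos': [0.4487, -0.2769, 0.1499], 'force': [0.7021, 0.0937, 0.0489]}
```

View pics/w6.png

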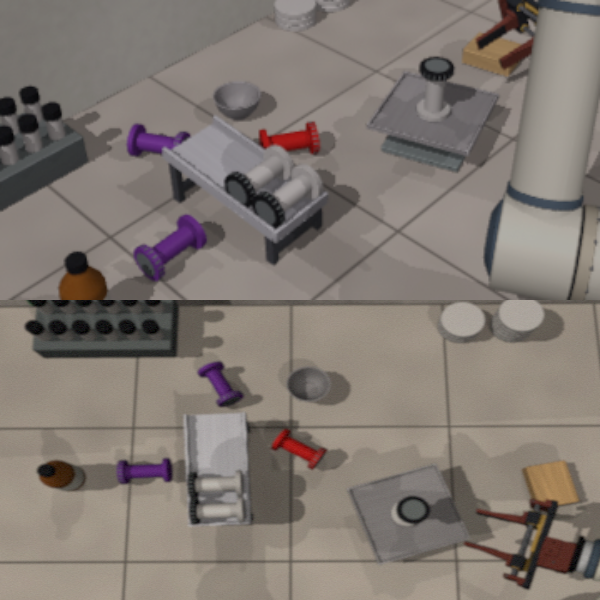

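The jar stands upright on the tray, two jars rest at the stop, the bystanders are untouched, and the gripper is clear.

```bash
python3 -c "
from workcell import hand_in
print(hand_in())"
```

```text
the job is handed in; nothing more can be done
None
```

The front jar stands upright, lid up, on the stand's tray; it was felt down to contact at about 6 N before release. The other two jars rolled to the stop and stayed in the lane, the bystanders were left alone, and the job was handed in at about 12 s.

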